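# Tuck a metal edging strip under a lapped copper leaf and hold it flat

### The job

On the jeweller's bench, pick up the aluminium edging strip with the standing rib and lay it flat on the sloping board just below the copper leaf, plain edge pointing up the slope and roughly centred on the leaf. Then slide it up so that its plain edge tucks under the leaf, without lifting the leaf, until the edge is fully home, square against the stop beneath. Finish holding it there: do not let go, keep the gripper on the strip, pressing it firmly flat on the board (about 10 N), and leave everything else on the bench where it is.

Things in the scene. Friction and masses are not known exactly. Their poses are not given: they have to be found in the camera images.
- strip: Loose aluminium strip, 0.15-0.3 kg: flat sheet 100 x 110 x 4 mm (x, y, z) with a standing rib across it. Origin on the underside, below the rib's middle; sheet from x = -30 to +70 mm (plain edge). Rib: x -5 to +5 mm (10 thick), 110 long in y, top 28 mm above the underside; grip it from above across its thickness. Starts flat on the bench, rib up, left or right of the stand.
- strip_edge (a point): Middle of the strip's plain edge, on its underside (70 mm from the strip's origin along its +x).
- deck: Fixed wooden board 250 mm long, 180 wide, rising away from the robot at 0.26 rad on a dark stand. x up the slope, y left, z square off its face. Origin on its upper face under the middle of the leaf's lower edge, 59 mm above the bench. Face from x = -150 (toe, 20 mm above the bench) to +100 mm.
- stop (a point): Foot of the fixed steel stop under the leaf, middle of its face, on the board: deck x = +32 mm, y = 0. The stop is 7 mm high, 120 mm wide. Fully home, the strip's plain edge touches it and the strip's origin is at deck x = -38 mm.
- leaf (a joint): Copper leaf lapped over the board's upper part, 130 mm wide, 3 thick, hinged along its top at deck x = +75 mm; 0 rad shut, grows as its lower edge lifts. Shut, it is parallel to the board, 8 mm gap beneath, deck x 0 to +75. Its lower edge has an upturned lip, out to x = -9 mm, mouth about 13 mm high, top 16 mm off the board. Weakly sprung: 1.5 to 2 N at the edge lifts it.
- spool: Bystander, leave alone: black thread spool, 34 mm across, 42 mm high, standing beside the sloping stand. Origin at its underside.
- bench_block: Bystander, leave alone: steel block 50 x 50 x 20 mm, on the other side of the stand. Origin at its underside.
- burnisher: Bystander, leave alone: wooden-handled burnisher 150 mm long, lying beyond the strip's plain edge. Origin at its underside.
- flux_jar: Bystander, leave alone: small amber jar with black cap, 44 mm across, 55 mm high. Origin at its underside.
- caliper: Bystander, leave alone: steel caliper 190 mm long, lying flat. Origin at its underside.
- tray: Bystander, leave alone: white open porcelain tray 110 x 75 x 50 mm. Origin at its underside.
Mind the look-alikes: they are no part of the job. Of the things that look like the strip, take the one that is farthest to the robot's left at the start.

How it is judged:
By the outcome, as a careful person would: the job done as asked, in the order asked, and still so for the second after the job is handed in, while the arm keeps its last pose, push and grip.
It also fails if it takes over 48 s, if anything falls off the work surface, if the arm or the gripper's body presses on something with over 40 N, if the wrist force passes 120 N, or if a joint passes its speed limit or range.

### The arm

A 6-joint arm with a two-finger parallel gripper is mounted at the origin on the work surface. World frame = base frame: x ahead of the robot, y to its left, z up, the work surface at z = 0. Lengths are in m, angles in rad, forces in N, time in s.
With the tool pointing down it reaches from about 0.375 to 0.75 m from the base axis. Payload 9 kg.
Tool frame: the origin (TCP) lies midway between the tips of the shut fingers; the grasp point (between the pads) lies manip.grip_point_offset behind it (manip.grip_point_offset is the distance from the TCP to the grasp point, in m); z points along the fingers, y is the line along which they close (so a half turn about z gives the same grasp; the last joint's range is limited). The gripper opens to 85 mm and grips with 20 to 120 N. Pads are 22 mm wide; open, the fingers measure 114 mm over their backs; the gripper's body (76 mm by 85 mm) begins 54 mm behind the grasp point. The pads swing forward as they close: fully open they stand 13 mm farther back than shut.
Start: joints at [0.924, 0.104, 0.097, 1.564, 0, 1.353], TCP at [0.249, 0.546, 0.231] pointing down, gripper open.
Joint ranges: [-2.99, 2.99], [-0.84, 1.86], [-1.1, 1.16], [-1.84, 2.11], [-1.51, 1.56], [-3.14, 3.14]. Speed limits (rad/s): [2.22, 2.22, 2.57, 3.14, 3.14, 3.14].

### API

Orientations are given as a unit quaternion [w, x, y, z].
In Python, from rig import manip gives the robot as it stands. Calls block until the motion is done:
- manip.goto(position, orientation): joint-space move of the TCP to a pose.
- manip.move_straight(position, ori=None, feed=0.15, contact_N=None): straight line of the TCP; ori=None keeps the orientation; feed is the mean speed in m/s. With contact_N (N) it stops when the force on the tool has changed by that much, and returns True; else False.
- manip.goto_joints(angles): joint-space move.
- manip.set_gripper(opening, grip_force=None): finger opening in m; grip_force is the grip in N (None keeps the last); returns when the fingers have stopped.
- manip.sleep(seconds).
- manip.ik(position, orientation): joint angles nearest the present ones, or None.
- manip.get_obs(): the state.
- manip.capture(name): name is "scene" or "top" or "wrist"; returns (picture, depth): 420x560x3 uint8, red, green, blue; 420x560 float32, m along the optical axis (not along the pixel's ray), 0 where there is no reading.
- manip.camera_params(name): a dict with "vfov" (degrees; the focal length in pixels is half the picture's height over the tangent of half this angle, whatever the lens; pixels are square), "cx", "cy" (the principal point, pixels), "dist_coeffs" ([k1, k2, p1, p2, k3] as OpenCV has them; the pictures are not rectified), "view" (4x4, takes a point from world to camera coordinates). Camera axes: x right, y down, z forward; pixel columns grow to the right and rows downward; lengths in m; the calibration is good to about 2 mm. A picture is of the moment at which its call begins: read the wrist's pose just before it. camera_params takes no time and is no camera call; for the wrist camera it gives the pose at the moment of the call.
A pose or a line that the arm cannot do raises manip.PlanningError and nothing moves.
- manip.close_job(): hands the job in; it is judged then, once.
The state is a dict: "t": time; "joint_pos": joint angles; "qd": joint speeds; "effort": joint torques, N m; "position": TCP position; "orientation": TCP orientation; "contact_force": force on the tool from outside, world axes, zero at the start; "wrist_torque": the same for the moment, N m; "opening": finger opening in m; "gripper_force": force on a finger pad.
Only numpy, scipy, OpenCV 4.12 (cv2) and the standard library are available. Lean on these libraries where they do the work, as an engineer would, in place of code of your own. Each camera call takes 0.05 s, during which the arm holds its last target. There are 200 camera calls.

## Working session

There is one attempt and no reset: what is moved stays moved. The work goes in short steps, each a Python script; the robot and the scene stay as the last script left them, time stands still between calls to the robot, and variables do not carry over. Pictures are saved under pics/ and viewed, at most 10 in all, crops included, and the job is handed in when it is done.

```bash
ls; mkdir -p pics; python3 - <<'E'
from rig import manip
import cv2, numpy as np
for n in ("scene","top"):
    p,d=manip.capture(n); cv2.imwrite(f"pics/{n}0.png",p[:,:,::-1]); np.savez(f"{n}0.npz",p=p,d=d)
    c=manip.camera_params(n); print(n,{k:(np.round(v,4).tolist()) for k,v in c.items()}, (d>0).mean())
o=manip.get_obs(); print(o, manip.grip_point_offset)
E
```

```text
pics
scene {'vfov': 56.4233, 'cx': 283.9248, 'cy': 209.2959, 'dist_coeffs': [-0.0379, 0.0, 0.0, 0.0, 0.0], 'view': [[-0.3553, 0.9347, 0.0099, 0.2535], [0.5888, 0.232, -0.7743, -0.2292], [-0.726, -0.2693, -0.6328, 1.688], [0.0, 0.0, 0.0, 1.0]]} 0.9936352040816326
top {'vfov': 51.5642, 'cx': 279.5055, 'cy': 211.2761, 'dist_coeffs': [-0.0189, 0.0, 0.0, 0.0, 0.0], 'view': [[-0.009, -0.9999, 0.0126, -0.0682], [-0.9916, 0.0073, -0.1294, 0.5455], [0.1292, -0.0136, -0.9915, 1.5466], [0.0, 0.0, 0.0, 1.0]]} 0.9961862244897959
{'t': 0.1, 'joint_pos': array([ 9.24255310e-01,  1.04643521e-01,  9.65441587e-02,  1.56389004e+00,
       -4.78846390e-06,  1.35309731e+00]), 'qd': array([-0.00094281, -0.00198392,  0.00217478,  0.00070344,  0.00036064,
       -0.00035751]), 'effort': array([ 5.42070644e-03, -5.58208573e+01,  5.04720604e+01,  1.30049462e-02,
       -2.19288881e-04,  2.20574151e-05]), 'position': array([0.24930042, 0.54543053, 0.23059619]), 'orientation': array([-2.47655034e-04,  2.12781686e-01,  9.77099585e-01, -5.42708906e-04]), 'contact_force': array([ 0.02260547, -0.46306465, -0.19772952]), 'wrist_torque': array([-0.05363863, -0.00195444, -0.00829186]), 'gripper_force': 0.0, 'opening': 0.08551087326611338} 0.0187
```

View pics/scene0.png

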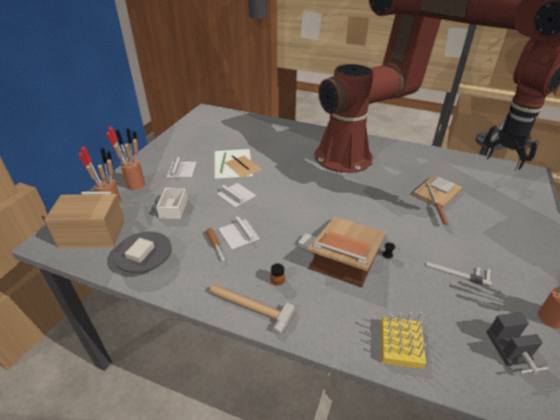

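View pics/top0.png

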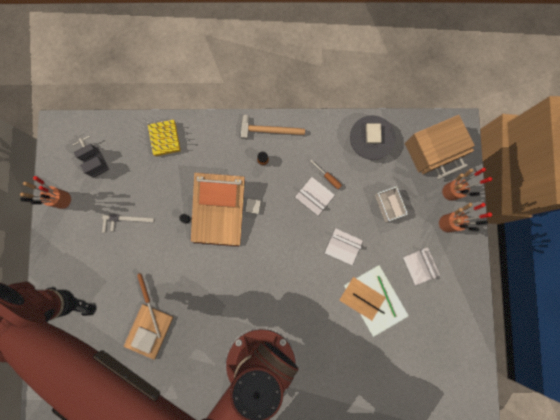

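The top view shows three plates with ribs: at (315,195), (345,247) and (422,266). The one farthest to the robot's left (+y, image left) is at (315,195), with the burnisher beside it at (327,175). The deck is at about (218,210).

```bash
cat > h.py <<'E'
import numpy as np, cv2
from scipy.spatial.transform import Rotation as R
def K(c,h=420):
    f=h/2/np.tan(np.radians(c["vfov"])/2); return np.array([[f,0,c["cx"]],[0,f,c["cy"]],[0,0,1]])
def rays(c,uv):
    n=cv2.undistortPoints(np.float64(uv).reshape(-1,1,2),K(c),np.array(c["dist_coeffs"]))[:,0]
    V=np.array(c["view"]); r=np.c_[n,np.ones(len(n))]@V[:3,:3]
    return -V[:3,:3].T@V[:3,3], r      # scaled so that depth multiplies
def onplane(c,uv,p0,n):
    o,r=rays(c,uv); n=np.array(n,float); t=((np.array(p0)-o)@n)/(r@n); return o+r*t[:,None]
def atz(c,uv,z): return onplane(c,uv,[0,0,z],[0,0,1])
def cloud(c,d):
    v,u=np.mgrid[:d.shape[0],:d.shape[1]]; o,r=rays(c,np.c_[u.ravel(),v.ravel()])
    return (o+r*d.ravel()[:,None]).reshape(*d.shape,3)
def proj(c,P):
    V=np.array(c["view"]); return cv2.projectPoints(np.float64(P).reshape(-1,1,3),cv2.Rodrigues(V[:3,:3])[0],V[:3,3],K(c),np.array(c["dist_coeffs"]))[0][:,0]
def quat(Rm): return np.roll(R.from_matrix(Rm).as_quat(),1)
def mat(q): return R.from_quat(np.roll(q,-1)).as_matrix()
E
python3 - <<'E'
from rig import manip
from h import *
np.set_printoptions(precision=4,suppress=True)
c=manip.camera_params("top")
print(atz(c,[(315,195),(345,247),(422,266),(255,206),(185,218)],0.0))
z=np.load("top0.npz"); P=cloud(c,z["d"])
for u,v in [(315,195),(320,190),(280,230),(218,225),(218,195),(195,240),(240,240)]: print(u,v,P[v,u])
w=manip.camera_params("wrist"); o=manip.get_obs(); V=w["view"]; M=mat(o["orientation"])
print("cam in tool",M.T@(-V[:3,:3].T@V[:3,3]-o["position"])); print(M.T@V[:3,:3].T, w["vfov"],w["cx"],w["cy"],w["dist_coeffs"])
E
```

```text
[[ 0.6101 -0.2067  0.    ]
 [ 0.4147 -0.3138  0.    ]
 [ 0.3422 -0.5967  0.    ]
 [ 0.5701  0.018   0.    ]
 [ 0.527   0.2776  0.    ]]
315 195 [ 0.6091 -0.2061  0.0059]
320 190 [ 0.6276 -0.225   0.0074]
280 230 [ 0.4797 -0.0744 -0.0003]
218 225 [0.4963 0.1502 0.0375]
218 195 [0.5999 0.1465 0.0745]
195 240 [0.4437 0.2355 0.0209]
240 240 [0.4424 0.0718 0.0214]
cam in tool [ 0.0678  0.0001 -0.1417]
[[ 0.0001 -0.9629 -0.2699]
 [ 1.      0.0003 -0.0006]
 [ 0.0007 -0.2699  0.9629]] 65.50566567816631 281.4526131810477 207.6693899389573 [-0.0221  0.      0.      0.      0.    ]
```

```bash
python3 - <<'E'
from rig import manip
from h import *
import pickle
np.set_printoptions(precision=4,suppress=True)
def Rt(yaw): # tool down, tool x at yaw
    x=np.array([np.cos(yaw),np.sin(yaw),0]); z=np.array([0,0,-1.]); return np.c_[x,np.cross(z,x),z]
for n,p in (("deck",[0.57,0.15,0.27]),("strip",[0.61,-0.20,0.22])):
    best=None
    for yaw in (np.pi,0.):
        q=manip.ik(p,quat(Rt(yaw))); print(n,yaw,q)
        if q is not None and best is None: best=yaw
    manip.goto(p,quat(Rt(best)))
    c=manip.camera_params("wrist"); im,d=manip.capture("wrist")
    pickle.dump((im,d,c),open(f"w_{n}.pkl","wb")); cv2.imwrite(f"pics/w_{n}.png",im[:,:,::-1])
    print(manip.get_obs()["t"])
E
```

```text
deck 3.141592653589793 [0.0356 0.0843 0.1468 1.6333 0.     0.0356]
deck 0.0 [ 0.0356  0.0843  0.1468  1.6333  0.     -3.106 ]
2.0
strip 3.141592653589793 [-0.5201  0.2324  0.2182  1.5566  0.     -0.5201]
strip 0.0 [-0.5201  0.2324  0.2182  1.5566  0.      2.6215]
3.3833
```

View pics/w_deck.png

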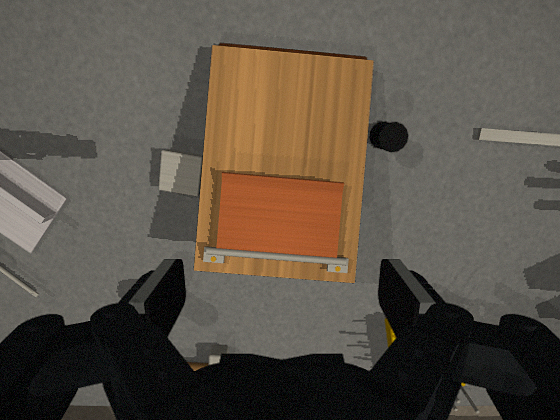

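View pics/w_strip.png

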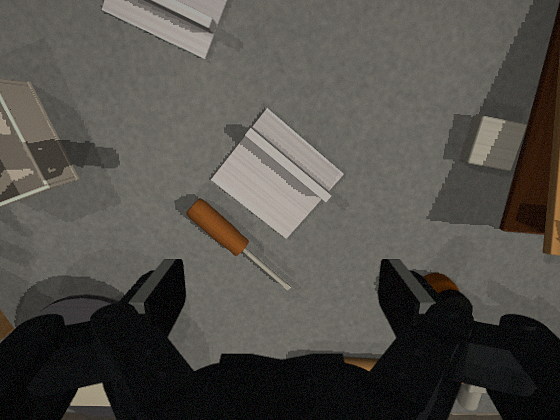

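The deck view shows the wooden face with corners at (212,44), (373,59), (195,270) and (356,283). The leaf's lip runs from (218,174) to (345,182).

The strip view shows the strip with corners at (266,108), (343,174), (289,238) and (211,180). The rib runs from (250,130) to (330,197), and the plain edge (211,180)–(289,238) faces the burnisher.

```bash
cat > meas.py <<'E'
import pickle; from h import *
np.set_printoptions(precision=4,suppress=True)
im,d,c=pickle.load(open("w_strip.pkl","rb")); P=cloud(c,d)
m=np.zeros(d.shape,np.uint8); cv2.fillPoly(m,[np.array([[266,98],[355,172],[300,240],[289,250],[250,230],[200,181]])],1); m=m>0
g=(m&(abs(P[...,2])<.0015)); print("table z",np.median(P[m&(P[...,2]<.002)][:,2]) if (m&(P[...,2]<.002)).any() else 0)
def rect(xy,w=""): 
    (cx,cy),(a,b),an=cv2.minAreaRect(np.float32(xy)*1000); print(w,"ctr",cx,cy,"size",a,b,"ang",an); return an
rib=m&(P[...,2]>.022); print("rib z",np.median(P[rib][:,2]),rib.sum()); rect(P[rib][:,:2],"rib depth")
# colour: bright grey mask -> contour -> ray on z=.004
hsv=cv2.cvtColor(im,cv2.COLOR_RGB2HSV); b=(m&(hsv[...,2]>125)&(hsv[...,1]<60)).astype(np.uint8)
b=cv2.morphologyEx(b,cv2.MORPH_OPEN,np.ones((3,3))); v,u=np.nonzero(b)
rect(atz(c,np.c_[u,v],.004)[:,:2],"sheet colour"); 
sh=m&(P[...,2]>.0025)&(P[...,2]<.007); rect(P[sh][:,:2],"sheet depth"); print(np.median(P[sh][:,2]))
print("corners z4",atz(c,[(266,108),(343,174),(289,238),(211,180)],.004)[:,:2])
im,d,c=pickle.load(open("w_deck.pkl","rb")); P=cloud(c,d)
hsv=cv2.cvtColor(im,cv2.COLOR_RGB2HSV)
m=np.zeros(d.shape,bool); m[30:295,180:385]=1
# board plane from lower (bare) wood
A=P[70:150,225:355].reshape(-1,3); ctr=A.mean(0); n=np.linalg.svd(A-ctr)[2][2]; n*=np.sign(n[2]); print("plane n",n,"tilt",np.arccos(n[2]),"rms",((A-ctr)@n).std(),"uphill yaw",np.arctan2(-n[1],-n[0]))
h=(P-ctr)@n; face=m&(abs(h)<.003)&(P[...,2]>.015)
for w,k in (("face",face),("leaf",m&(h>.007)&(h<.0125)&(hsv[...,0]<12)),("lip",m&(h>.0135)&(h<.019)&(hsv[...,0]<12))):
    Q=P[k]; print(w,k.sum(),"z range",Q[:,2].min(),Q[:,2].max(),"h",np.median(h[k]))
    ex=np.array([-n[0],-n[1],0]);ex-=ex@n*n;ex/=np.linalg.norm(ex); ey=np.cross(n,ex)
    (a,b),s,an=cv2.minAreaRect(np.float32(np.c_[(Q-ctr)@ex,(Q-ctr)@ey]*1000)); print("  ctr",ctr+(a*ex+b*ey)/1000,"size",s,"ang",an)
print("ctr",ctr,"ex",ex)
print("face corners by ray",onplane(c,[(212,44),(373,59),(195,270),(356,283)],ctr,n))
E
python3 meas.py
```

```text
table z -0.0007939554849738517
rib z 0.027011044008070112 1120
rib depth ctr 580.869140625 -182.60406494140625 size 110.1185302734375 38.222999572753906 ang 50.404815673828125
sheet colour ctr 608.90771484375 -202.30581665039062 size 116.79820251464844 100.34745025634766 ang 50.48640441894531
sheet depth ctr 606.9651489257812 -204.35960388183594 size 110.16956329345703 100.02587127685547 ang 50.27944564819336
0.0032641450857580634
corners z4 [[ 0.5341 -0.2155]
 [ 0.6041 -0.131 ]
 [ 0.6798 -0.1902]
 [ 0.6111 -0.2776]]
plane n [-0.75    0.0274  0.6609] tilt 0.8488216014466637 rms 0.02129758702464698 uphill yaw -0.03647172694418746
face 1591 z range 0.030542762068028806 0.04063363195574954 h 4.524453077350706e-06
  ctr [0.4929 0.1582 0.0358] size (15.422769546508789, 179.9158935546875) ang 1.6949443817138672
leaf 23 z range -0.0022908282438253713 0.0004432765489872925 h 0.009534715424223386
  ctr [ 0.4551  0.1538 -0.007 ] size (230.0088348388672, 5.237117290496826) ang 89.6592025756836
lip 23 z range -0.0022671890449800225 0.0006950862197870333 h 0.01569862106152324
  ctr [ 0.4473  0.0504 -0.0115] size (5.675449371337891, 31.815109252929688) ang 2.3562729358673096
ctr [0.4945 0.1593 0.0376] ex [ 0.6604 -0.0241  0.7505]
face corners by ray [[ 0.4103  0.0595 -0.0539]
 [ 0.4305  0.2674 -0.0396]
 [ 0.6174  0.0831  0.1801]
 [ 0.626   0.2082  0.1847]]
```

```bash
cat > meas2.py <<'E'
import pickle; from h import *
np.set_printoptions(precision=4,suppress=True)
im,d,c=pickle.load(open("w_strip.pkl","rb")); P=cloud(c,cv2.medianBlur(d,5))
u=np.array([np.cos(np.radians(-39.7)),np.sin(np.radians(-39.7))]); w=np.array([-u[1],u[0]]); o=np.array([.5916,-.1916])
m=np.zeros(d.shape,bool); m[100:245,200:350]=1
r=P[m&(P[...,2]>.024)&(P[...,2]<.031)]; a=(r[:,:2]-o)@u; b=(r[:,:2]-o)@w
print("rib top x pct",np.percentile(a,[2,10,50,90,98])*1e3,"y",np.percentile(b,[0.5,50,99.5])*1e3,"z",np.median(r[:,2]))
im,d,c=pickle.load(open("w_deck.pkl","rb")); P=cloud(c,cv2.medianBlur(d,5)); hsv=cv2.cvtColor(im,cv2.COLOR_RGB2HSV)
m=np.zeros(d.shape,bool); m[30:295,180:385]=1
A=P[70:150,225:355].reshape(-1,3)
for t in (.02,.006,.003,.002):
    if t==.02: n=np.array([-np.sin(.26),0,np.cos(.26)]); k=abs((A-np.median(A,0))@n)<t
    else: k=abs((A-ctr)@n)<t
    ctr=A[k].mean(0); n=np.linalg.svd(A[k]-ctr,full_matrices=False)[2][2]; n*=np.sign(n[2])
print("inl",k.mean(),"n",n,"tilt",np.arccos(n[2]),"uphill yaw",np.arctan2(-n[1],-n[0]))
h=(P-ctr)@n; ex=np.array([-n[0],-n[1],0]);ex-=ex@n*n;ex/=np.linalg.norm(ex); ey=np.cross(n,ex)
face=m&(abs(h)<.003)
print("hue wood",np.median(hsv[70:150,225:355,0]),"leaf",np.median(hsv[200:235,235:330],axis=(0,1)))
cop=m&(hsv[...,0]<11)&(hsv[...,1]>150)
for nm,k in (("face",face),("leaf",cop&(h>.007)&(h<.0135)),("lip",cop&(h>.0135)&(h<.019))):
    Q=P[k]; (a,b),s,an=cv2.minAreaRect(np.float32(np.c_[(Q-ctr)@ex,(Q-ctr)@ey]*1000)); print(nm,k.sum(),"h",np.median(h[k])," ctr",ctr+(a*ex+b*ey)/1000,"size",s,"ang",an,"z",Q[:,2].min(),Q[:,2].max())
cc=onplane(c,[(212,44),(373,59),(195,270),(356,283)],ctr,n); print("ray corners\n",cc,np.linalg.norm(cc[0]-cc[1]),np.linalg.norm(cc[0]-cc[2]))
print("edge yaw",[np.arctan2(*(cc[i+2]-cc[i])[1::-1]) for i in (0,1)], "ex",ex,"floor z",np.median(P[300:330,200:350][...,2]), np.median(P[100:300,90:140,2]))
E
python3 meas2.py
```

```text
rib top x pct [ -4.841   -3.9483   1.042  105.192  108.9807] y [-54.1139  -9.8857  54.0239] z 0.02673656944949332
inl 1.0 n [-0.2566  0.0228  0.9662] tilt 0.26054757800868406 uphill yaw -0.0886287631643708
hue wood 16.0 leaf [ 11. 184. 167.]
face 26101 h -1.0609705019385016e-05  ctr [0.5537 0.1629 0.0516] size (250.63681030273438, 201.20816040039062) ang 0.1699763685464859 z 0.017667410662214944 0.08358844648167923
leaf 3543 h 0.010972801000070719  ctr [0.6089 0.148  0.0666] size (76.11647033691406, 130.13340759277344) ang 0.17357765138149261 z 0.06823299096170315 0.08806967831016549
lip 286 h 0.014573191918883587  ctr [0.5702 0.1505 0.0562] size (127.08244323730469, 5.647627353668213) ang 89.91374969482422 z 0.06912230732977304 0.07094224640982477
ray corners
 [[0.4248 0.0738 0.0194]
 [0.4398 0.2522 0.0192]
 [0.6653 0.055  0.0838]
 [0.6811 0.2338 0.0837]] 0.1789992681379301 0.2497395808115046
edge yaw [np.float64(-0.07806487745425895), np.float64(-0.07593215418961625)] ex [ 0.9625 -0.0855  0.2576] floor z -0.0007673721118451604 -0.0006769836448882738
```

```bash
cat >> h.py <<'E'
yaw=-.084
ex=np.array([np.cos(.26)*np.cos(yaw),np.cos(.26)*np.sin(yaw),np.sin(.26)]); ey=np.array([-np.sin(yaw),np.cos(yaw),0]); ez=np.cross(ex,ey)
O=np.array([.5765,.151,.0587])
S=np.array([.5916,-.1916,0]); SY=np.radians(-39.7)
def D(x,y,z): return O+ex*x+ey*y+ez*z
def tool(x,y,z,s=1): # strip frame axes -> tool: tool x = s*strip y, tool z = -strip z
    X=s*y; return np.c_[X,np.cross(-z,X),-z]
sx=np.array([np.cos(SY),np.sin(SY),0]); sy=np.array([-np.sin(SY),np.cos(SY),0]); sz=np.array([0,0,1.])
def qS(s): return quat(tool(sx,sy,sz,s))
def qD(s): return quat(tool(ex,ey,ez,s))
E
python3 - <<'E'
from rig import manip
from h import *
np.set_printoptions(precision=3,suppress=True)
for s in (1,-1):
    print(s,manip.ik(S+[0,0,.1],qS(s)),manip.ik(S+[0,0,.007],qS(s)),manip.ik(D(-.1,0,.08),qD(s)),manip.ik(D(-.038,0,.007),qD(s)),manip.ik(D(-.1,0,.007),qD(s)))
E
```

```text
1 [-0.523  0.187 -0.051  1.333  0.     1.741] [-0.523  0.252 -0.151  1.168  0.     1.741] [ 0.097 -0.598 -0.748  1.165 -0.046  1.746] [ 0.067 -0.303 -0.633  0.984 -0.039  1.717] [ 0.089 -0.491 -0.805  1.001 -0.044  1.738]
-1 [-0.523  0.187 -0.051  1.333  0.    -1.401] [-0.523  0.252 -0.151  1.168  0.    -1.401] [ 0.097 -0.598 -0.748  1.165 -0.046 -1.396] [ 0.067 -0.303 -0.633  0.984 -0.039 -1.425] [ 0.089 -0.491 -0.805  1.001 -0.044 -1.404]
```

```bash
python3 - <<'E'
from rig import manip
from h import *
np.set_printoptions(precision=4,suppress=True)
q=qS(-1)
def show(w): o=manip.get_obs(); print(w,round(o["t"],2),o["position"],"F",o["contact_force"],"T",o["wrist_torque"],"op",o["opening"],"gf",o["gripper_force"])
manip.goto(S+[0,0,.09],q)
manip.set_gripper(.055)
show("pre")
print(manip.move_straight(S+[0,0,.007],feed=.06,contact_N=6)); show("down")
manip.set_gripper(0.0,grip_force=70); show("grip")
manip.move_straight(S+[0,0,.12],feed=.12); show("lift")
im,d=manip.capture("wrist"); cv2.imwrite("pics/grasp.png",im[:,:,::-1])
E
```

```text
pre 4.64 [ 0.5918 -0.1917  0.0903] F [0.2852 0.768  0.3074] T [ 0.0034  0.0099 -0.0407] op 0.054814839670835294 gf 0.0
False
down 6.17 [ 0.5919 -0.1918  0.0075] F [-0.1652 -0.7237  0.6844] T [ 0.0209 -0.0189  0.0157] op 0.05498162365766495 gf 0.0
grip 6.66 [ 0.5918 -0.1917  0.0073] F [-0.0834  1.0242  2.2243] T [0.0605 0.0987 0.0513] op 0.008226077849575344 gf 70.62447309494019
lift 7.75 [ 0.5911 -0.1913  0.1189] F [ 0.1032  0.8165 -2.143 ] T [-0.0205  0.0396 -0.0026] op 0.008448635518021674 gf 70.00840544700623
```

View pics/grasp.png

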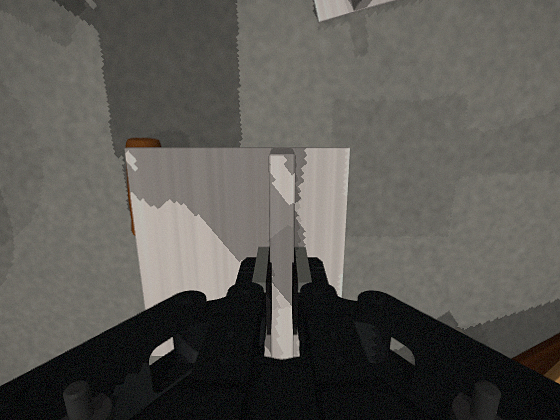

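The strip is held squarely: rib between the pads at col 283, plain edge on the left at col 125.

```bash
cat >> h.py <<'E'
def show(manip,w,F0=np.zeros(3)):
    o=manip.get_obs(); M=np.c_[ex,ey,ez]; print(w,round(o["t"],2),"deck mm",(o["position"]-O)@M*1e3,"F deck",(o["contact_force"]-F0)@M,"T",o["wrist_torque"]@M,"op",o["opening"])
    return o
E
python3 - <<'E'
from rig import manip
from h import *
np.set_printoptions(precision=2,suppress=True)
q=qD(-1)
manip.move_straight(S+[-.03,0.03,.2],feed=.2)
manip.goto(D(-.105,0,.09),q); manip.sleep(.3)
F0=np.mean([(manip.sleep(.05),manip.get_obs()["contact_force"])[1] for _ in range(6)],0); np.save("F0.npy",F0)
show(manip,"above",F0)
print(manip.move_straight(D(-.105,0,.02),feed=.08,contact_N=4)); show(manip,"mid",F0)
print(manip.move_straight(D(-.105,0,.0),feed=.015,contact_N=3)); show(manip,"touch",F0); manip.sleep(.3); show(manip,"touch",F0)
im,d=manip.capture("scene"); cv2.imwrite("pics/s1.png",cv2.resize(im[190:300,280:420,::-1],None,fx=5,fy=5))
im,d=manip.capture("wrist"); cv2.imwrite("pics/s1w.png",im[:,:,::-1])
E
```

```text
above 10.32 deck mm [-104.99   -0.04   89.98] F deck [ 0.71 -0.02  0.34] T [0.03 0.36 0.02] op 0.007957974159721987
False
mid 11.35 deck mm [-104.55    0.09   20.48] F deck [ 0.37 -0.04  0.35] T [ 0.    0.38 -0.12] op 0.008863340432369655
True
touch 12.2 deck mm [-105.14   -0.03    7.55] F deck [-0.24  0.02  6.56] T [-0.11  0.41  0.05] op 0.008599170909148938
touch 12.5 deck mm [-105.16   -0.04    7.55] F deck [-0.26  0.59  6.9 ] T [-0.08  0.4  -0.02] op 0.008528394306169475
```

View pics/s1w.png

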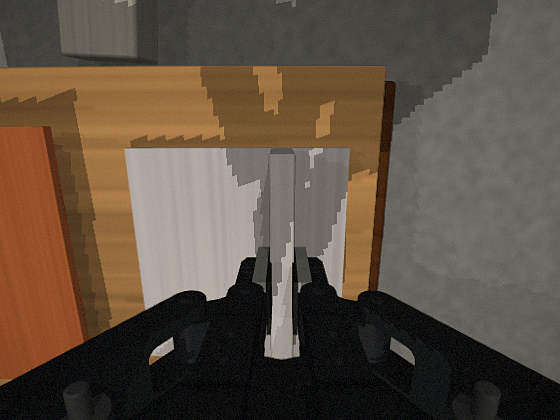

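The strip lies flat on the board, its side edge at row 149 and its plain edge at col 125–145. The leaf's lip is at col 50–88, so there is a clear gap. The board edge (row 67) is parallel to the strip's side.

```bash
python3 - <<'E'
from rig import manip
from h import *
np.set_printoptions(precision=2,suppress=True)
c=manip.camera_params("wrist"); M=np.c_[ex,ey,ez]
def pt(uv,h): return (onplane(c,uv,D(0,0,h),ez)-O)@M*1e3
print("strip corners/edge",pt([(125,148),(350,148),(143,300)],.004)); print("board edge",pt([(100,67),(385,67)],0)); print("lip",pt([(50,127),(86,345)],.016))
F0=np.load("F0.npy"); q=qD(-1)
z=.00755
for i in range(6):
    x=-.105+.009*(i+1)
    manip.move_straight(D(x,0,z),q,feed=.03); o=show(manip,f"x{x*1e3:.0f} z{z*1e3:.2f}",F0)
    fn=(o["contact_force"]-F0)@ez; z+=np.clip((5-fn)*5e-5,-.0003,.0003)
im,d=manip.capture("wrist"); cv2.imwrite("pics/s2w.png",im[:,:,::-1])
E
```

```text
strip corners/edge [[ -35.81  -55.12    4.  ]
 [-135.06  -55.05    4.  ]
 [ -35.14   20.55    4.  ]]
board edge [[ -27.29  -89.1    -0.  ]
 [-148.99  -88.88   -0.  ]]
lip [[-12.12 -64.67  16.  ]
 [ -9.93  38.21  16.  ]]
x-96 z7.55 13.09 deck mm [-95.69  -0.02   7.59] F deck [-0.37  0.22  1.77] T [-0.04  0.17 -0.02] op 0.008413476655437133
x-87 z7.71 13.54 deck mm [-87.07  -0.08   7.58] F deck [0.51 0.94 0.95] T [-0.01  0.27  0.  ] op 0.008421878692080824
x-78 z7.91 13.99 deck mm [-78.11  -0.05   7.78] F deck [-0.3   0.95 -0.32] T [ 0.    0.38 -0.  ] op 0.008223697487996309
x-69 z8.18 14.44 deck mm [-68.9   -0.04   8.17] F deck [ 0.56  0.19 -0.62] T [-0.05  0.37  0.03] op 0.008407910736788815
x-60 z8.46 14.89 deck mm [-59.89  -0.03   8.45] F deck [-0.37  0.01 -0.22] T [-0.03  0.37 -0.01] op 0.008395315338940631
x-51 z8.72 15.34 deck mm [-50.89  -0.03   8.72] F deck [ 1.01  0.05 -0.83] T [0.03 0.38 0.03] op 0.008431347561267377
```

View pics/s2w.png

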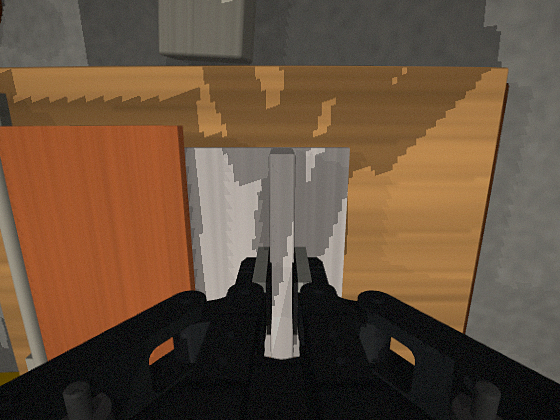

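The strip's edge is under the leaf, with the lip (col 183) apparently still at rest. My press correction had the wrong sign and left the strip about 1 mm clear of the board. I'll press it down again and slide on to contact.

```bash
python3 - <<'E'
from rig import manip
from h import *
np.set_printoptions(precision=2,suppress=True)
F0=np.load("F0.npy"); q=qD(-1)
manip.move_straight(D(-.051,0,.0077),q,feed=.01); x=-.051; z=.0076
manip.move_straight(D(x,0,z),q,feed=.01); o=show(manip,"press",F0)
for i in range(26):
    fn=(o["contact_force"]-F0)@ez; z-=np.clip((5-fn)*3e-5,-.00015,.00015)
    x+=.002 if x<-.0425 else .0005
    manip.move_straight(D(x,0,z),q,feed=.02); o=show(manip,f"x{x*1e3:.1f} z{z*1e3:.2f}",F0)
    if (o["contact_force"]-F0)@ex<-7: print("stop"); break
E
```

```text
press 15.89 deck mm [-51.08   0.01   7.59] F deck [-1.64  0.24 -0.93] T [ 0.01  0.41 -0.01] op 0.008452513829938267
x-49.0 z7.45 16.14 deck mm [-48.75   0.03   7.58] F deck [0.23 0.23 1.6 ] T [0.09 0.45 0.03] op 0.008446759808320232
x-47.0 z7.35 16.39 deck mm [-46.96   0.05   7.55] F deck [-3.52  0.61  5.08] T [-0.06  0.92 -0.05] op 0.00822256434092934
x-45.0 z7.35 16.64 deck mm [-45.     0.08   7.56] F deck [-3.11  0.06  8.  ] T [-0.05  1.07  0.01] op 0.008512606484141559
x-43.0 z7.44 16.89 deck mm [-42.87   0.05   7.57] F deck [-1.93  0.41  5.19] T [-0.08  0.85 -0.03] op 0.008338382642661457
x-41.0 z7.45 17.14 deck mm [-41.08   0.05   7.55] F deck [-3.94 -0.31  7.26] T [-0.07  1.08 -0.03] op 0.008956578874933514
x-40.5 z7.51 17.39 deck mm [-40.84   0.05   7.57] F deck [-5.08  0.07  7.23] T [-0.05  1.26 -0.02] op 0.008686798769398797
x-40.0 z7.58 17.64 deck mm [-40.37   0.04   7.55] F deck [-4.42 -0.35  6.76] T [-0.02  1.17 -0.02] op 0.008108622193102606
x-39.5 z7.63 17.89 deck mm [-39.76   0.03   7.57] F deck [-4.05  0.    6.55] T [-0.03  1.15 -0.  ] op 0.00846831155621339
x-39.0 z7.68 18.14 deck mm [-39.15   0.01   7.56] F deck [-2.84  0.73  4.75] T [ 0.02  0.94 -0.  ] op 0.008362524803915293
x-38.5 z7.67 18.39 deck mm [-38.43  -0.03   7.58] F deck [-2.03  0.64  3.18] T [0.03 0.71 0.05] op 0.007974688003554938
x-38.0 z7.62 18.64 deck mm [-37.95  -0.02   7.59] F deck [-2.67  1.1   2.44] T [-0.05  0.72 -0.06] op 0.008128594152639015
x-37.5 z7.54 18.89 deck mm [-37.89  -0.03   7.57] F deck [-4.75 -0.44  6.78] T [-0.05  1.36 -0.04] op 0.008082411562561044
x-37.0 z7.59 19.14 deck mm [-37.88  -0.02   7.57] F deck [-6.61 -0.2   8.75] T [-0.18  1.77 -0.07] op 0.00817398643832658
x-36.5 z7.71 19.39 deck mm [-37.86   0.     7.55] F deck [-9.6  -1.01 10.69] T [-0.16  2.12 -0.05] op 0.008393866421628895
stop
```

```bash
python3 - <<'E'
from rig import manip
from h import *
np.set_printoptions(precision=2,suppress=True)
F0=np.load("F0.npy"); q=qD(-1); z=.00771
def F(): return np.mean([(manip.sleep(.06),(manip.get_obs()["contact_force"]-F0)@np.c_[ex,ey,ez])[1] for _ in range(6)],0)
for i in range(5):
    f=F(); print(f, z)
    if abs(f[2]-10.3)<.6: break
    z-=np.clip((10.3-f[2])*2e-5,-.00015,.00015); manip.move_straight(D(-.0365,0,z),q,feed=.02)
manip.sleep(.5); show(manip,"final",F0); print(F())
im,d=manip.capture("wrist"); cv2.imwrite("pics/fin_w.png",im[:,:,::-1]); c=manip.camera_params("wrist")
P=(cloud(c,cv2.medianBlur(d,5))-O)@np.c_[ex,ey,ez]*1e3
k=(P[...,0]>3)&(P[...,0]<30)&(P[...,1]>-62)&(P[...,1]<-15); print("leaf h",np.percentile(P[k][:,2],[10,50,90]),"sheet h",np.median(P[(P[...,0]>-30)&(P[...,0]<-15)&(P[...,1]<-35)&(P[...,1]>-52)][:,2]))
im,d=manip.capture("scene"); cv2.imwrite("pics/fin_s.png",cv2.resize(im[190:300,270:420,::-1],None,fx=5,fy=5))
E
```

```text
[-9.06 -0.57  9.83] 0.00771
final 20.24 deck mm [-37.87  -0.01   7.54] F deck [-8.94 -0.49  9.68] T [-0.2   2.11 -0.04] op 0.008603954540564772
[-8.98 -0.35 10.15]
leaf h [ 9.98 10.18 10.38] sheet h 3.221390505698153
```

View pics/fin_w.png

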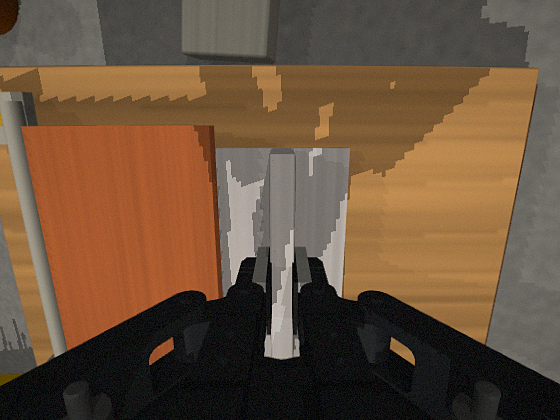

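View pics/fin_s.png

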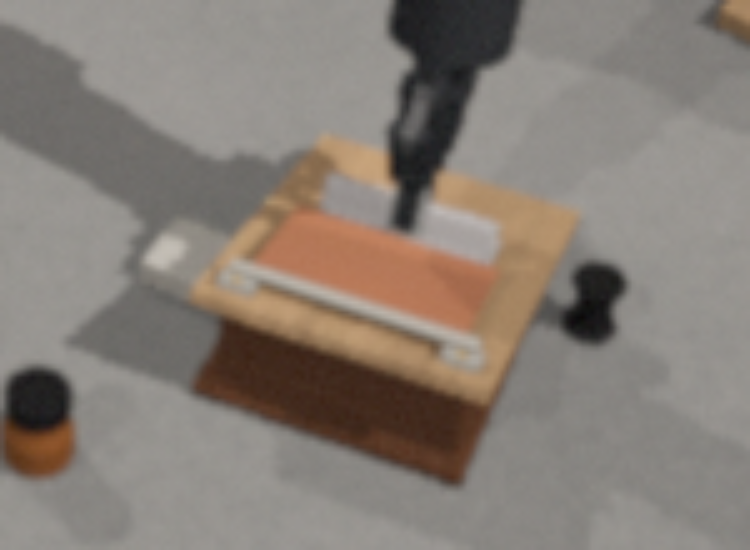

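The strip sits under the leaf at the stop. The leaf top reads 10.2 mm against 11 mm when shut, and the sheet reads 3.2 mm against 4 mm, so both show the same −0.8 mm depth bias and the leaf is shut. The press is 10 N, the twist at the stop is near zero (square), and the spool, block and jar look undisturbed.

```bash
python3 -c "
from rig import manip
print(manip.close_job())"
```

```text
the job is handed in; nothing more can be done
None
```

I've handed the job in: the strip is tucked under the shut leaf, square against the stop (origin at deck x ≈ -38 mm), still gripped and pressed flat with about 10 N, at about 21 s of the 48 s; during the slide a sign error briefly lifted it about 1 mm off the board, still below the leaf.

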